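# Make up two test kits

## Robot

A 6-joint arm with a two-finger parallel gripper is mounted at the origin on a cart in front of the work surface, level with it; the furniture and walls round the work are solid. World frame = base frame: x ahead of the robot, y to its left, z up, the work surface at z = 0. Lengths are in mm, angles in rad, forces in N, time in s.
With the tool pointing down it reaches from about 350 to 775 mm from the base axis. Payload 7.3 kg.
Tool frame: the origin (TCP) lies on the centre line of the jaws, within the pads' length; the fingertips stand 17 mm ahead of it and the grasp point (between the pads) lies 2 mm behind it; z points along the fingers, y is the line along which they close (so a half turn about z gives the same grasp; the last joint's range is limited). The gripper opens to 92 mm and grips with 3 to 60 N. Pads are 19 mm wide; open, the fingers measure 130 mm over their backs; the gripper's body (75 mm by 190 mm) begins 47 mm behind the grasp point.
Start: joints at [-1.324, 0.342, 1.524, -0, 1.275, -0.146], TCP at [200.981, -485.026, 243.741] pointing down, gripper open.
Joint ranges: [-2.53, 2.53], [-0.77, 2.02], [0.04, 2.7], [-1, 4.14], [0.28, 2.66], [-3.11, 3.11]. Speed limits (rad/s): [2.57, 2.57, 3.14, 3.14, 3.14, 3.14].

## Interface

Orientations are given as [roll, pitch, yaw] about the fixed x, y, z axes, in that order (R = Rz(yaw) Ry(pitch) Rx(roll)).
In Python, from plant import bot gives the robot as it stands. The module is installed in compiled form; this text tells all that it offers.
- The arm moves only by the shell command python3 -m pendant 'ROWS'. ROWS is JSON, a list of rows, each a list of 3 entries, a list of its own where there are three numbers: the shift along the world's x, y, z as a fraction of full scale, then the turn, a rotation vector about the world's x, y, z as a fraction of full scale, then the opening, from -1 (shut) to 1 (fully open), so that 0 is half open. In form: [[[tx, ty, tz], [rx, ry, rz], claw], ...]. A call has exactly 10 rows; each row shifts and turns the commanded pose from where the row before left it; what a row does not reach is not made up. Full scale, the value 1, is 30 mm for a shift and 0.12 rad for a turn. A row lasts 1/12 s, in which the tool goes at most 41.7 mm and 7.16 degrees, less where a joint would pass 70% of its speed; a pose out of reach is approached as far as the arm can. A call with a number of a shift or a turn outside -1 to 1 is refused whole. A call with a gripper value outside its range is refused whole. The fingers move at their own pace and stop on an object; the grip force is fixed at half the most. Time passes only in rows, so rows that do not move let the fingers close, or fill a call up. It gives the time, the measured TCP pose, the force, the opening and the grip force at its end, in the units of the state.
- bot.get_obs(): the state, without advancing time (a new reading comes with each control period).
- bot.capture(name): name is "scene" or "top" or "wrist"; returns the picture (384x512x3 uint8, blue, green, red); there is no depth.
- bot.camera_params(name): a dict with "fovy" (degrees; the focal length in pixels is half the picture's height over the tangent of half this angle, whatever the lens; pixels are square), "cx", "cy" (the principal point, pixels), "camera_from_world" (4x4, takes a point from world to camera coordinates). Camera axes: x right, y down, z forward; pixel columns grow to the right and rows downward; lengths in mm; the calibration is good to about 2 mm. The wrist camera is an equidistant fisheye: a pixel r from the principal point sees the ray r / f radians off the axis. A picture is of the moment at which its call begins: read the wrist's pose just before it. camera_params takes no time and is no camera call; for the wrist camera it gives the pose at the moment of the call.
- bot.close_job(): hands the job in; it is judged then, once.
The state is a dict: "time": time; "joint_positions": joint angles; "dq": joint speeds; "tau": joint torques, N m; "tool_pos": TCP position; "tcp_rot": TCP orientation; "contact_force": force on the tool from outside, world axes, zero at the start; "moment": the same for the moment, N m; "grip_width": finger opening in mm; "finger_force": force on a finger pad.
Only numpy, scipy, OpenCV 4.12 (cv2) and the standard library are available. Lean on these libraries where they do the work, as an engineer would, in place of code of your own. Each camera call takes 0.05 s, during which the arm holds its last target. There are 200 camera calls.

## Task

Make up two kits from the stock standing on the bench: the blue tray gets the brown bottle with the red cap and the plain white bottle, the yellow tray gets the bottle with the blue cap and the orange-and-white carton of test strips, one thing to a compartment, whichever of the tray's two compartments you like. Set each thing down upright on the tray's floor without dropping it or tipping anything over, and leave the green-capped and the purple-capped bottle standing where they are.

Things in the scene. Friction and masses are not known exactly. Their poses are not given: they have to be found in the camera images.
- red_bottle: brown bottle with a red screw cap and a red-banded label, 46 mm across and 85 mm tall, standing; its round body reaches up to 68 mm and above that is the 34 mm wide cap, fixed. Origin: centre of its underside; z up. About 90 g
- white_bottle: plain white bottle with a white screw cap, no label, 48 mm across and 98 mm tall, standing; its round body reaches up to 78 mm and above that is the 32 mm wide cap, fixed. Origin: centre of its underside; z up. About 90 g
- blue_bottle: white bottle with a blue screw cap and a blue-banded label, 42 mm across and 78 mm tall, standing; its round body reaches up to 62 mm and above that is the 32 mm wide cap, fixed. Origin: centre of its underside; z up. About 90 g
- strip_carton: tall orange-and-white folding carton of test strips, upright, 52 x 53 mm and 110 mm tall. Origin: centre of its underside; z up, x and y square to its sides. About 90 g
- green_bottle: white bottle with a green screw cap and a green-banded label (not wanted: stays), 48 mm across and 95 mm tall, standing; its round body reaches up to 76 mm and above that is the 36 mm wide cap, fixed. Origin: centre of its underside; z up. About 90 g. Beware: a solid white box 108 mm high fills the bench behind x = 0.51 m and left of y = 0.16 m, close behind some of the stock
- purple_bottle: small brown bottle with a purple screw cap (not wanted: stays), 38 mm across and 66 mm tall, standing; its round body reaches up to 53 mm and above that is the 30 mm wide cap, fixed. Origin: centre of its underside; z up. About 90 g. Beware: a microscope up to 0.42 m high stands behind a line from about (0.53, -0.15) to (0.60, -0.33) m
- tray_blue: open blue plastic tray, fixed to the bench, 152 mm along its x, 79 mm along its y, walls 24 mm high and 4 mm thick, floor 4 mm; a middle wall of the same height makes two compartments 70 x 71 mm inside, centred 37 mm from the tray's centre towards +x and -x; a 12 mm tab at each end. Origin: centre of the underside, on the bench; z up, yaw varies
- tray_yellow: open yellow plastic tray, fixed to the bench, 152 mm along its x, 79 mm along its y, walls 24 mm high and 4 mm thick, floor 4 mm; a middle wall of the same height makes two compartments 70 x 71 mm inside, centred 37 mm from the tray's centre towards +x and -x; a 12 mm tab at each end. Origin: centre of the underside, on the bench; z up, yaw varies

How it is judged:
By the outcome, as a careful person would: the job done as asked, in the order asked, and still so for the second after the job is handed in, with the robot touching nothing.
It also fails if it takes over 104 s, if anything falls off the work surface, if the arm or the gripper's body presses on something with over 40 N, if the wrist force passes 120 N, or if a joint passes its speed limit or range.

## Working session

There is one attempt and no reset: what is moved stays moved. The work goes in short steps, Python scripts to look and compute and a shell command to move; the robot and the scene stay as the last step left them, time stands still between calls to the robot, and variables do not carry over. Pictures are saved under pics/ and viewed, at most 14 in all, crops included, and the job is handed in when it is done.

```bash
mkdir -p pics; python3 - <<'E'
from plant import bot
import cv2,numpy as np
o=bot.get_obs();print(o['time'],o['tool_pos'],o['tcp_rot'],o['grip_width'])
for n in("scene","top"):
    im=bot.capture(n);cv2.imwrite(f"pics/{n}0.png",im)
    p=bot.camera_params(n);print(n,p['fovy'],p['cx'],p['cy'],np.round(p['camera_from_world'],3).tolist())
    np.save(f"{n}.npy",im)
E
```

```text
0.0 [ 200.88013431 -484.63011357  243.02871214] [-3.14002672e+00 -2.22079711e-04  3.92796397e-01] 91.62669173955088
scene 43.895632520240525 258.02381048787583 193.92238372506722 [[-0.855, 0.518, -0.01, 413.143], [0.455, 0.742, -0.493, -254.337], [-0.248, -0.426, -0.87, 1543.675], [0.0, 0.0, 0.0, 1.0]]
top 57.87261100656883 253.63229107485873 196.87577826538205 [[-0.008, -1.0, -0.01, 40.828], [-0.997, 0.009, -0.075, 525.023], [0.076, 0.009, -0.997, 1141.293], [0.0, 0.0, 0.0, 1.0]]
```

View pics/scene0.png

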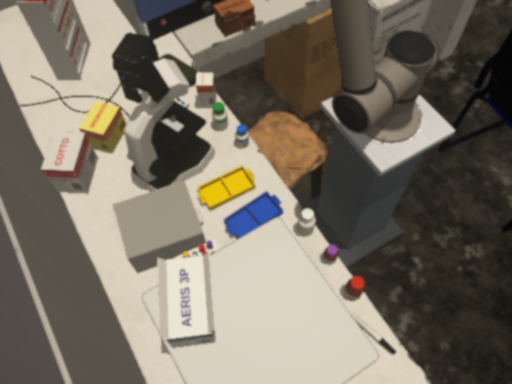

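View pics/top0.png

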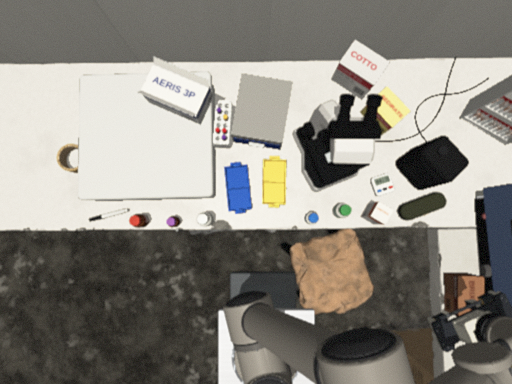

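The top view shows red cap (138,220), purple (173,221), white (204,218), blue tray (238,188), yellow tray (275,181), blue cap (313,217), green cap (344,210) and carton (378,212).

```bash
cat > h.py <<'E'
import numpy as np,cv2
from plant import bot
def ray(n,u,v,p=None):
    p=p or bot.camera_params(n);f=192/np.tan(np.radians(p['fovy'])/2)
    d=np.array([(u-p['cx'])/f,(v-p['cy'])/f,1.])
    if n=="wrist":
        x,y=d[:2];r=np.hypot(x,y)+1e-12;d=np.array([x/r*np.sin(r),y/r*np.sin(r),np.cos(r)])
    T=np.array(p['camera_from_world']);R=T[:3,:3]
    return -R.T@T[:3,3],R.T@d
def on(n,u,v,z,p=None):
    c,d=ray(n,u,v,p);return c+d*(z-c[2])/d[2]
def blobs(im,lo,hi,amin=15):
    m=cv2.inRange(cv2.cvtColor(im,cv2.COLOR_BGR2HSV),np.array(lo),np.array(hi))
    k,l,s,c=cv2.connectedComponentsWithStats(m)
    return [(s[i],c[i],(l==i)) for i in range(1,k) if s[i,4]>=amin]
E
python3 - <<'E'
from h import *
for n in("top","scene"):
    im=np.load(n+".npy")
    for name,lo,hi,z in [("red",(0,150,80),(8,255,255),85),("red2",(172,150,80),(180,255,255),85),("blue",(100,130,60),(118,255,255),78),("green",(50,100,40),(85,255,255),95),("purple",(125,80,40),(160,255,255),66),("yellow",(20,140,100),(32,255,255),24)]:
        for s,c,m in blobs(im,lo,hi,30 if n=="scene" else 20):
            print(n,name,s.tolist(),c.round(1),on(n,*c,z)[:2].round(1))
            if s[4]>300:
                q=cv2.minAreaRect(np.argwhere(m)[:,::-1].astype(np.float32));b=cv2.boxPoints(q)
                P=np.array([on(n,*x,24)[:2] for x in b]);print("  rect z24",P.round(0).tolist(),P.mean(0).round(1))
im=np.load("top.npy");cv2.imwrite("pics/c1.png",cv2.resize(im[150:235,120:400],None,fx=2.85,fy=2.85,interpolation=cv2.INTER_CUBIC))
E
```

```text
top red [130, 215, 11, 11, 96] [135.3 220.3] [449.7 409.3]
top red2 [361, 80, 10, 8, 26] [365.6  83.6] [ 883.8 -328.3]
top blue [265, 143, 14, 5, 24] [271.4 144.8] [688.1 -22.4]
top blue [225, 163, 26, 50, 1023] [237.7 187.5] [551.4  86.4]
  rect z24 [[638.0, 135.0], [645.0, 60.0], [478.0, 45.0], [471.0, 118.0]] [557.9  89.5]
top blue [309, 213, 9, 9, 61] [313.  217.4] [ 454.3 -151. ]
top green [340, 205, 11, 10, 81] [344.8 209.8] [ 477.  -247.4]
top purple [167, 217, 9, 9, 59] [171.2 221.1] [446.3 300.7]
top yellow [263, 157, 23, 50, 949] [273.9 180.8] [578.3 -31.8]
  rect z24 [[659.0, 4.0], [658.0, -70.0], [494.0, -68.0], [494.0, 6.0]] [576.4 -32. ]
scene red [199, 244, 7, 10, 30] [201.8 248.3] [734.9 137.5]
scene red [350, 275, 15, 17, 201] [357.1 283.2] [450.4 420.9]
scene blue [238, 124, 9, 10, 70] [241.9 128.7] [ 450.7 -145.2]
scene blue [226, 194, 56, 43, 1234] [253.1 215.1] [571.1 121.1]
  rect z24 [[641.0, 68.0], [471.0, 53.0], [474.0, 129.0], [640.0, 141.0]] [556.5  97.8]
scene green [213, 103, 10, 11, 92] [217.8 107.6] [ 478.8 -240.9]
scene purple [327, 244, 11, 12, 103] [332.  249.7] [444.6 310.3]
scene yellow [82, 104, 37, 31, 244] [101.  120.5] [ 796.9 -444.8]
scene yellow [93, 117, 29, 34, 268] [111.1 137.4] [ 795.3 -366.1]
scene yellow [198, 166, 57, 43, 1383] [225.9 187.1] [578.3 -22.8]
  rect z24 [[659.0, -68.0], [484.0, -63.0], [497.0, 23.0], [667.0, 16.0]] [576.8 -23.2]
```

View pics/c1.png

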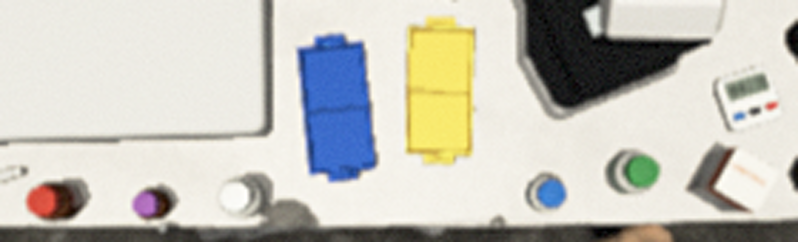

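```bash
python3 -m pendant '[[[0.73,0.78,0.2],[0,0,0],1],[[0.73,0.78,0.2],[0,0,0],1],[[0.73,0.78,0.2],[0,0,0],1],[[0.73,0.78,0.2],[0,0,0],1],[[0.73,0.78,0.2],[0,0,0],1],[[0.73,0.78,0.2],[0,0,0],1],[[0.73,0.78,0.2],[0,0,0],1],[[0.73,0.78,0.2],[0,0,0],1],[[0.73,0.78,0.2],[0,0,0],1],[[0,0,0],[0,0,0],1]]'
python3 - <<'E'
from h import *
p=bot.camera_params("wrist");im=bot.capture("wrist");np.save("w1.npy",im);import pickle;pickle.dump(p,open("w1.p","wb"))
o=bot.get_obs();print(o['tool_pos'],o['tcp_rot'],o['joint_positions']);print(p['fovy'],np.round(p['camera_from_world'],3).tolist())
cv2.imwrite("pics/w1.png",im)
E
```

```text
time: 0.93
tool_pos: [401.1, -270.9, 298.7]
tcp_rot: [3.141, -0.003, 0.397]
contact_force: [-0.9, 1.0, -0.1]
grip_width: 91.5
finger_force: 0.0
[ 399.55011489 -272.5967532   298.0418563 ] [ 3.14106366e+00 -6.07435177e-04  3.97230871e-01] [-7.57554401e-01  2.25769817e-01  1.53441363e+00  3.48122954e-04
  1.38067987e+00  4.15945553e-01]
65.70646984690485 [[0.386, -0.923, 0.001, -404.675], [-0.895, -0.374, 0.243, 213.914], [-0.224, -0.095, -0.97, 505.878], [0.0, 0.0, 0.0, 1.0]]
```

View pics/w1.png

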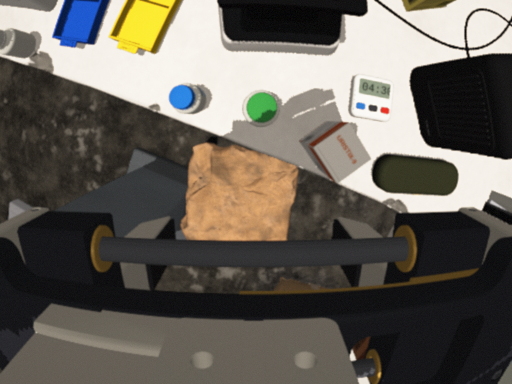

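The wrist view shows the blue cap (182,97), green cap (262,107), carton top around (342,155), and tray ends at (80,20) and (140,22).

```bash
python3 - <<'E'
from h import *
import pickle
im=np.load("w1.npy");p=pickle.load(open("w1.p","rb"))
for name,lo,hi,z in [("blue",(100,130,60),(118,255,255),78),("green",(50,100,40),(85,255,255),95)]:
    for s,c,m in blobs(im,lo,hi,150): print(name,s.tolist(),c.round(1),on("wrist",*c,z,p)[:2].round(1))
cv2.imwrite("pics/c2.png",cv2.resize(im[100:200,290:390],None,fx=6,fy=6,interpolation=cv2.INTER_CUBIC))
E
```

```text
blue [53, 0, 56, 47, 1866] [79.2 21.1] [508.1  33.6]
blue [169, 85, 26, 24, 470] [181.6  96.8] [ 453.6 -154. ]
green [247, 93, 30, 29, 681] [261.4 106.9] [ 476.9 -249.1]
```

View pics/c2.png

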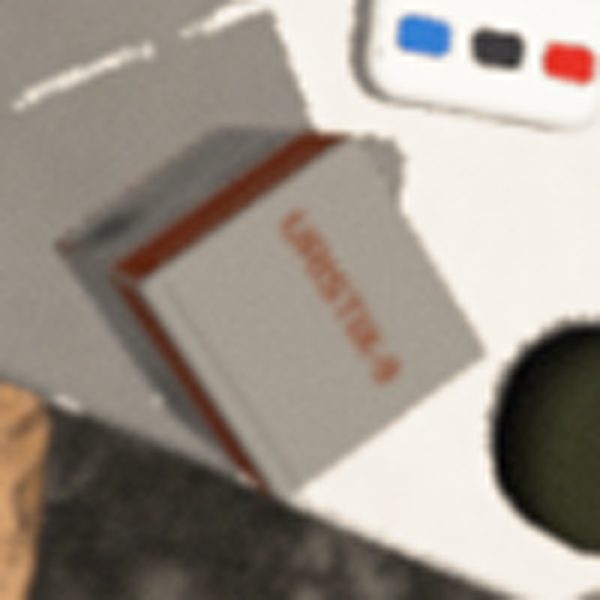

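```bash
python3 - <<'E'
from h import *
import pickle
p=pickle.load(open("w1.p","rb"))
P=np.array([on("wrist",290+(u+.5)/6-.5,100+(v+.5)/6-.5,110,p)[:2] for u,v in [(345,138),(485,352),(290,495),(145,285)]])
print(P.round(1),P.mean(0),[np.linalg.norm(P[i]-P[i-1]).round(1) for i in range(4)],[np.degrees(np.arctan2(*(P[i]-P[i-1])[::-1])).round(1) for i in range(4)])
E
python3 -m pendant '[[[0,1,0],[0,0,-0.33],1],[[0,1,0],[0,0,-0.33],1],[[0,1,0],[0,0,-0.33],1],[[0.1,1,0],[0,0,-0.33],1],[[0.1,1,0],[0,0,-0.33],1],[[0.1,1,0],[0,0,-0.33],1],[[0.1,1,0],[0,0,-0.33],1],[[0.1,1,0],[0,0,-0.33],1],[[0.1,1,0],[0,0,-0.33],1],[[0.1,1,0],[0,0,-0.33],1]]'
python3 -m pendant '[[[0,1,0],[0,0,0],1],[[0,1,0],[0,0,0],1],[[0,1,0],[0,0,0],1],[[0,1,0],[0,0,0],1],[[0,1,0],[0,0,0],1],[[0,1,0],[0,0,0],1],[[0,1,0],[0,0,0],1],[[0,1,0],[0,0,0],1],[[0,0.6,0],[0,0,0],1],[[0,0,0],[0,0,0],1]]'
python3 - <<'E'
from h import *
import pickle
p=bot.camera_params("wrist");im=bot.capture("wrist");np.save("w2.npy",im);pickle.dump(p,open("w2.p","wb"))
o=bot.get_obs();print(o['tool_pos'],o['tcp_rot'])
cv2.imwrite("pics/w2.png",im)
for name,lo,hi,z in [("blue",(100,130,60),(118,255,255),24),("yel",(20,140,100),(32,255,255),24),("red",(0,150,80),(8,255,255),85),("purple",(125,80,40),(160,255,255),66)]:
    for s,c,m in blobs(im,lo,hi,150): print(name,s.tolist(),c.round(1),on("wrist",*c,z,p)[:2].round(1))
E
```

```text
[[ 500.2 -344.6]
 [ 475.1 -389.1]
 [ 433.2 -364.1]
 [ 458.5 -320.4]] [ 466.74937061 -354.55540685] [np.float64(48.3), np.float64(51.0), np.float64(48.7), np.float64(50.5)] [np.float64(-30.2), np.float64(-119.5), np.float64(149.2), np.float64(60.0)]
time: 1.82
tool_pos: [418.7, 26.0, 297.3]
tcp_rot: [3.141, 0.001, -0.007]
contact_force: [-0.6, 0.4, 0.7]
grip_width: 91.4
finger_force: 0.0
time: 2.65
tool_pos: [419.1, 285.4, 296.8]
tcp_rot: [-3.142, 0.001, -0.001]
contact_force: [-0.6, -0.2, -0.6]
grip_width: 91.8
finger_force: 0.0
[419.12821629 283.75537398 296.80748868] [ 3.14040417e+00  1.32445619e-03 -1.51362693e-03]
blue [356, 19, 54, 113, 5042] [381.8  75.8] [553.   97.6]
yel [423, 21, 44, 105, 3992] [444.6  73.1] [572.8 -18.9]
red [137, 134, 29, 29, 635] [151.2 148.3] [450.2 411.3]
purple [226, 137, 23, 23, 406] [237.1 148.1] [446.1 305.6]
```

View pics/w2.png

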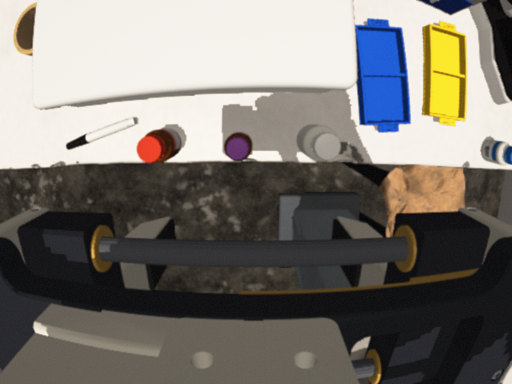

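Red cap (151,148), purple (237,148), white (326,144), blue tray (382,75), yellow tray (445,73).

```bash
python3 - <<'E'
from h import *
im=np.load("w2.npy")
cv2.imwrite("pics/c3.png",cv2.resize(im[10:170,285:485],None,fx=3.75,fy=3.75,interpolation=cv2.INTER_CUBIC))
E
```

```text
(no output)
```

View pics/c3.png

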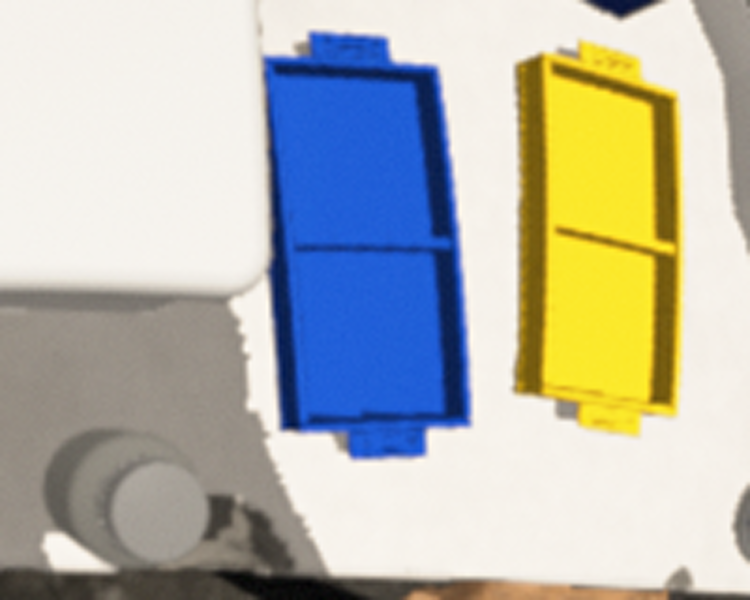

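```bash
python3 - <<'E'
from h import *
import pickle
p=pickle.load(open("w2.p","rb"))
f=lambda u,v,z:on("wrist",285+(u+.5)/3.75-.5,10+(v+.5)/3.75-.5,z,p)[:2]
print("white",f(160,511,98),f(110,511,98),f(210,511,98))
for n,q in dict(blue=[(437,68),(469,424),(298,426),(274,62)],yel=[(678,92),(677,413),(540,394),(544,54)]).items():
    P=np.array([f(*x,24) for x in q]);print(n,P.round(1).tolist(),P.mean(0).round(1))
    for a,b in((0,1),(3,2)):
        d=P[a]-P[b];L=np.linalg.norm(d);d/=L;s=1 if a==0 else -1
        print(L.round(1),np.degrees(np.arctan2(d[1],d[0])).round(1),"ctr",((P[a]+P[b])/2+s*39.5*np.array([-d[1],d[0]])).round(1))
    w=[(295,246),(448,241)] if n=="blue" else [(556,231),(672,247)]
    print("mid",f(*w[0],24).round(1),f(*w[1],24).round(1))
E
```

```text
white [452.80308655 199.16208844] [452.47261572 215.17554036] [453.21362728 182.78753492]
blue [[634.0, 61.5], [486.4, 48.1], [480.6, 125.3], [625.4, 134.1]] [556.6  92.3]
148.3 5.2 ctr [556.6  94.2]
145.0 3.5 ctr [555.4  90.3]
mid [550.9 127.5] [560.3  59.4]
yel [[650.4, -70.5], [501.2, -66.2], [501.8, 12.8], [651.2, 6.6]] [576.1 -29.3]
149.2 -1.6 ctr [576.9 -28.9]
149.6 -2.4 ctr [574.8 -29.7]
mid [572.1   5. ] [575.6 -61.7]
```

```bash
python3 -m pendant '[[[0.2,0.85,-0.5],[0,0,0],1],[[0.2,0.85,-0.5],[0,0,0],1],[[0.2,0.85,-0.5],[0,0,0],1],[[0.2,0.85,-0.5],[0,0,0],1],[[0.2,0.85,-0.5],[0,0,0],1],[[0,0,-0.6],[0,0,0],1],[[0,0,-0.6],[0,0,0],1],[[0,0,-0.6],[0,0,0],1],[[0,0,-0.3],[0,0,0],1],[[0,0,0],[0,0,0],1]]'
python3 - <<'E'
from h import *
p=bot.camera_params("wrist");im=bot.capture("wrist");cv2.imwrite("pics/w3.png",im)
o=bot.get_obs();print(o['tool_pos'],o['tcp_rot'])
for name,lo,hi,z in [("red",(0,150,80),(8,255,255),85)]:
    for s,c,m in blobs(im,lo,hi,150): print(name,s.tolist(),c.round(1),on("wrist",*c,z,p)[:2].round(1))
E
```

```text
time: 3.53
tool_pos: [448.8, 408.8, 157.3]
tcp_rot: [3.138, 0.004, -0.005]
contact_force: [0.1, -0.7, 0.5]
grip_width: 91.8
finger_force: 0.0
[449.39227406 409.52844988 159.05850062] [ 3.13989531e+00  1.72368505e-03 -4.62458774e-03]
red [221, 178, 45, 49, 1723] [243.7 201.6] [452.2 415.9]
```

```bash
python3 -m pendant '[[[0.03,0.1,-0.7],[0,0,0],1],[[0,0,-0.7],[0,0,0],1],[[0,0,-0.7],[0,0,0],1],[[0,0,-0.7],[0,0,0],1],[[0,0,-0.5],[0,0,0],1],[[0,0,-0.4],[0,0,0],1],[[0,0,0],[0,0,0],1],[[0,0,0],[0,0,0],0],[[0,0,0],[0,0,0],0],[[0,0,0],[0,0,0],0]]'
python3 -m pendant '[[[0,0,0],[0,0,0],-0.3],[[0,0,0],[0,0,0],-0.3],[[0,0,0],[0,0,0],-0.3],[[0,0,0],[0,0,0],-0.3],[[0,0,0],[0,0,0],-0.3],[[0,0,0],[0,0,0],-0.3],[[0,0,0],[0,0,0],-0.3],[[0,0,0],[0,0,0],-0.3],[[0,0,0],[0,0,0],-0.3],[[0,0,0],[0,0,0],-0.3]]'
```

```text
time: 4.42
tool_pos: [450.8, 414.6, 50.3]
tcp_rot: [-3.14, -0.002, -0.003]
contact_force: [0.3, -0.6, 0.6]
grip_width: 76.3
finger_force: 0.0
time: 5.25
tool_pos: [450.1, 414.3, 49.0]
tcp_rot: [-3.141, -0.0, -0.003]
contact_force: [0.5, 1.3, 2.9]
grip_width: 45.1
finger_force: 30.0
```

```bash
python3 -m pendant '[[[0,0,0.6],[0,0,0],-0.3],[[0,0,1],[0,0,0],-0.3],[[0,0,1],[0,0,0],-0.3],[[0,0,1],[0,0,0],-0.3],[[0,-0.5,1],[0,0,0.5],-0.3],[[0,-1,0.4],[0,0,1],-0.3],[[0,-1,0],[0,0,1],-0.3],[[0,-1,0],[0,0,1],-0.3],[[0,-1,0],[0,0,1],-0.3],[[0,-1,0],[0,0,1],-0.3]]'
python3 -m pendant '[[[0.25,-1,0],[0,0,1],-0.3],[[0.25,-1,0],[0,0,1],-0.3],[[0.25,-1,0],[0,0,1],-0.3],[[0.25,-1,0],[0,0,1],-0.3],[[0.25,-0.7,0],[0,0,1],-0.3],[[0.25,-0.4,0],[0,0,1],-0.3],[[0.25,-0.2,0],[0,0,1],-0.3],[[0.25,-0.07,0],[0,0,1],-0.3],[[0.25,0,0],[0,0,0.35],-0.3],[[0,0,0],[0,0,0],-0.3]]'
python3 - <<'E'
from h import *
p=bot.camera_params("wrist");im=bot.capture("wrist");cv2.imwrite("pics/w4.png",im);np.save("w4.npy",im)
import pickle;pickle.dump(p,open("w4.p","wb"))
o=bot.get_obs();print(o['tool_pos'],o['tcp_rot'],o['grip_width'])
E
```

```text
time: 6.08
tool_pos: [449.3, 247.4, 198.3]
tcp_rot: [3.142, 0.001, 0.663]
contact_force: [0.8, -0.1, -1.0]
grip_width: 44.9
finger_force: 30.0
time: 6.92
tool_pos: [518.1, 87.4, 198.1]
tcp_rot: [-3.141, 0.0, 1.659]
contact_force: [0.0, 0.4, -2.1]
grip_width: 45.1
finger_force: 30.0
[517.37159969  87.61683816 198.09335536] [-3.14030570e+00  1.34848712e-04  1.65705496e+00] 44.68336610516489
```

View pics/w4.png

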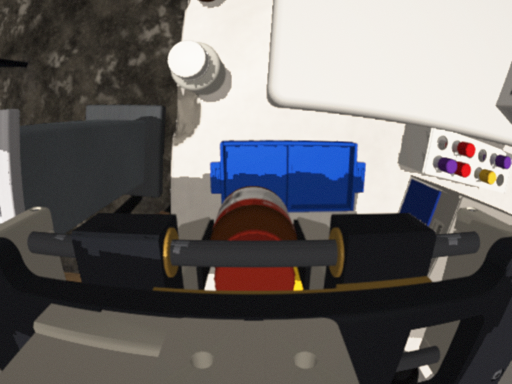

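The blue tray is in view: far rim from (221,142) to (356,142), middle wall top end at (287,146); the red bottle hangs over the near compartment.

```bash
python3 - <<'E'
from h import *
import pickle
im=np.load("w4.npy");p=pickle.load(open("w4.p","rb"))
g=lambda u,v:on("wrist",u,v,24,p)[:2]
a,b=g(220.5,141.5),g(357,142);print(a,b,g(287.5,145),g(287.5,141.5));d=b-a;L=np.linalg.norm(d);d/=L
print(L,np.degrees(np.arctan2(d[1],d[0])),(a+b)/2+39.5*np.array([d[1],-d[0]]))
w=cv2.inRange(im[20:100,150:240],np.array([200,200,200]),np.array([255,255,255]))
print(on("wrist",190,60,98,p))
E
```

```text
[479.45290021 124.74543809] [627.61329649 139.20737196] [550.63408547 127.2376131 ] [550.24723481 130.96410548]
148.8645376070929 5.57497927558174 [557.37045543  92.66324323]
[456.64290776 197.02028336  98.        ]
```

```bash
python3 -m pendant '[[[0,0,-0.7],[0,0,0],-0.3],[[0,0,-0.9],[0,0,0],-0.3],[[0,0,-0.9],[0,0,0],-0.3],[[0,0,-0.8],[0,0,0],-0.3],[[0,0,-0.6],[0,0,0],-0.3],[[0,0,-0.4],[0,0,0],-0.3],[[0,0,-0.2],[0,0,0],-0.3],[[0,0,-0.1],[0,0,0],-0.3],[[0,0,-0.05],[0,0,0],-0.3],[[0,0,0],[0,0,0],-0.3]]'
```

```text
time: 7.8
tool_pos: [517.7, 88.1, 59.7]
tcp_rot: [3.141, 0.0, 1.658]
contact_force: [-0.4, -0.2, -1.6]
grip_width: 45.0
finger_force: 30.0
```

```bash
python3 -m pendant '[[[0,0,-0.03],[0,0,0],-0.3],[[0,0,-0.03],[0,0,0],-0.3],[[0,0,-0.02],[0,0,0],-0.3],[[0,0,0],[0,0,0],-0.3],[[0,0,0],[0,0,0],-0.3],[[0,0,0],[0,0,0],-0.3],[[0,0,0],[0,0,0],-0.3],[[0,0,0],[0,0,0],-0.3],[[0,0,0],[0,0,0],-0.3],[[0,0,0],[0,0,0],-0.3]]'
```

```text
time: 8.63
tool_pos: [517.5, 88.0, 56.9]
tcp_rot: [3.141, 0.0, 1.659]
contact_force: [-0.4, -0.2, -0.9]
grip_width: 45.0
finger_force: 30.0
```

```bash
python3 -m pendant '[[[0,0,-0.03],[0,0,0],-0.3],[[0,0,-0.03],[0,0,0],-0.3],[[0,0,-0.02],[0,0,0],-0.3],[[0,0,0],[0,0,0],-0.3],[[0,0,0],[0,0,0],-0.3],[[0,0,0],[0,0,0],-0.3],[[0,0,0],[0,0,0],-0.3],[[0,0,0],[0,0,0],-0.3],[[0,0,0],[0,0,0],-0.3],[[0,0,0],[0,0,0],-0.3]]'; python3 -m pendant '[[[0,0,-0.02],[0,0,0],-0.3],[[0,0,-0.02],[0,0,0],-0.3],[[0,0,0],[0,0,0],-0.3],[[0,0,0],[0,0,0],-0.3],[[0,0,0],[0,0,0],-0.3],[[0,0,0],[0,0,0],-0.3],[[0,0,0],[0,0,0],-0.3],[[0,0,0],[0,0,0],-0.3],[[0,0,0],[0,0,0],-0.3],[[0,0,0],[0,0,0],-0.3]]'
```

```text
time: 9.47
tool_pos: [517.5, 88.0, 54.5]
tcp_rot: [3.141, 0.0, 1.659]
contact_force: [1.3, 0.2, -0.6]
grip_width: 45.0
finger_force: 30.0
time: 10.3
tool_pos: [517.5, 88.0, 53.2]
tcp_rot: [3.141, 0.0, 1.659]
contact_force: [-0.8, -0.6, -1.2]
grip_width: 44.9
finger_force: 30.0
```

```bash
python3 -m pendant '[[[0,0,-0.03],[0,0,0],-0.3],[[0,0,0],[0,0,0],-0.3],[[0,0,0],[0,0,0],-0.3],[[0,0,0],[0,0,0],-0.3],[[0,0,0],[0,0,0],-0.3],[[0,0,0],[0,0,0],-0.3],[[0,0,0],[0,0,0],-0.3],[[0,0,0],[0,0,0],-0.3],[[0,0,0],[0,0,0],-0.3],[[0,0,0],[0,0,0],-0.3]]'; python3 -m pendant '[[[0,0,-0.02],[0,0,0],-0.3],[[0,0,0],[0,0,0],-0.3],[[0,0,0],[0,0,0],-0.3],[[0,0,0],[0,0,0],-0.3],[[0,0,0],[0,0,0],-0.3],[[0,0,0],[0,0,0],-0.3],[[0,0,0],[0,0,0],-0.3],[[0,0,0],[0,0,0],-0.3],[[0,0,0],[0,0,0],-0.3],[[0,0,0],[0,0,0],-0.3]]'
```

```text
time: 11.13
tool_pos: [517.6, 87.9, 52.8]
tcp_rot: [3.141, 0.0, 1.659]
contact_force: [-2.3, -0.1, 5.8]
grip_width: 44.7
finger_force: 30.0
time: 11.97
tool_pos: [517.6, 87.9, 52.8]
tcp_rot: [3.141, 0.0, 1.659]
contact_force: [-4.6, -1.3, 10.6]
grip_width: 44.8
finger_force: 30.0
```

```bash
python3 -m pendant '[[[0,0,0],[0,0,0],0.4],[[0,0,0],[0,0,0],0.4],[[0,0,0],[0,0,0],0.4],[[0,0,0],[0,0,0],0.4],[[0,0,0.2],[0,0,0],0.4],[[0,0,0.6],[0,0,0],0.4],[[0,0,1],[0,0,0],0.4],[[0,0,1],[0,0,0],0.4],[[0,0,1],[0,0,0],0.4],[[0,0,1],[0,0,-0.5],1]]'
python3 -m pendant '[[[-0.2,0.4,0.6],[0,0,-1],1],[[-0.22,0.4,0],[0,0,-1],1],[[-0.22,0.4,0],[0,0,-1],1],[[-0.22,0.4,0],[0,0,-1],1],[[-0.22,0.4,0],[0,0,-1],1],[[-0.22,0.4,0],[0,0,-1],1],[[-0.22,0.4,0],[0,0,-1],1],[[-0.22,0.4,0],[0,0,-1],1],[[-0.22,0.4,0],[0,0,-1],1],[[-0.22,0.1,0],[0,0,-1],1]]'
python3 -m pendant '[[[0,0,0],[0,0,-1],1],[[0,0,0],[0,0,-1],1],[[0,0,0],[0,0,-1],1],[[0,0,0],[0,0,-0.35],1],[[0,0,0],[0,0,0],1],[[0,0,0],[0,0,0],1],[[0,0,0],[0,0,0],1],[[0,0,0],[0,0,0],1],[[0,0,0],[0,0,0],1],[[0,0,0],[0,0,0],1]]'
python3 - <<'E'
from h import *
p=bot.camera_params("wrist");im=bot.capture("wrist");cv2.imwrite("pics/w5.png",im);np.save("w5.npy",im)
import pickle;pickle.dump(p,open("w5.p","wb"))
o=bot.get_obs();print(o['tool_pos'],o['tcp_rot'],o['grip_width'])
E
```

```text
time: 12.8
tool_pos: [517.2, 88.0, 197.5]
tcp_rot: [3.142, 0.0, 1.599]
contact_force: [0.6, 0.7, 0.2]
grip_width: 67.8
finger_force: 0.0
time: 13.63
tool_pos: [451.6, 200.3, 214.1]
tcp_rot: [-3.141, -0.0, 0.394]
contact_force: [-0.3, 0.2, 0.2]
grip_width: 91.6
finger_force: 0.0
time: 14.47
tool_pos: [452.1, 198.9, 213.7]
tcp_rot: [3.141, 0.0, -0.003]
contact_force: [0.3, -0.5, -0.1]
grip_width: 92.0
finger_force: 0.0
[452.08550328 198.95741307 213.75791762] [ 3.14150385e+00 -4.56870888e-08 -2.88239847e-03] 91.69779892762367
```

View pics/w5.png

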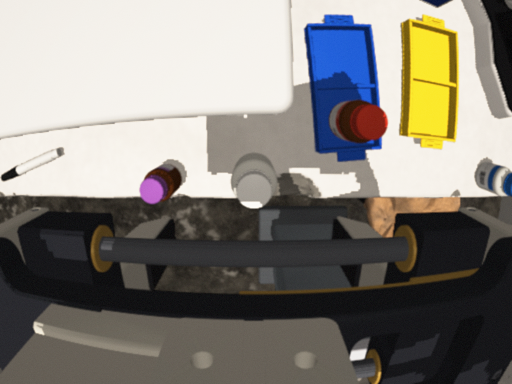

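The red bottle stands in the blue tray's near compartment (360,120); the white bottle (254,182) is centred between the jaws.

```bash
python3 -m pendant '[[[0,0,-0.6],[0,0,0],1],[[0,0,-0.9],[0,0,0],1],[[0,0,-0.9],[0,0,0],1],[[0,0,-0.9],[0,0,0],1],[[0,0,-0.8],[0,0,0],1],[[0,0,-0.6],[0,0,0],1],[[0,0,-0.3],[0,0,0],1],[[0,0,0],[0,0,0],0.2],[[0,0,0],[0,0,0],0],[[0,0,0],[0,0,0],-0.2]]'
python3 -m pendant '[[[0,0,0],[0,0,0],-0.3],[[0,0,0],[0,0,0],-0.3],[[0,0,0],[0,0,0],-0.3],[[0,0,0],[0,0,0],-0.3],[[0,0,0],[0,0,0],-0.3],[[0,0,0],[0,0,0],-0.3],[[0,0,0],[0,0,0],-0.3],[[0,0,0],[0,0,0],-0.3],[[0,0,0],[0,0,0],-0.3],[[0,0,0],[0,0,0],-0.3]]'
```

```text
time: 15.35
tool_pos: [453.0, 199.2, 64.9]
tcp_rot: [-3.141, -0.002, -0.003]
contact_force: [0.1, -1.7, -0.2]
grip_width: 76.3
finger_force: 0.0
time: 16.18
tool_pos: [452.4, 198.9, 64.1]
tcp_rot: [3.142, -0.001, -0.003]
contact_force: [-0.3, -1.0, 5.4]
grip_width: 46.8
finger_force: 30.0
```

```bash
python3 -m pendant '[[[0,0,0.6],[0,0,0],-0.3],[[0,0,1],[0,0,0],-0.3],[[0,0,1],[0,0,0],-0.3],[[0,0,1],[0,0,0],-0.3],[[0,0,1],[0,0,0],-0.3],[[0,0,0.4],[0,0,0],-0.3],[[0.5,-0.35,0],[0,0,0.15],-0.3],[[0.8,-0.55,0],[0,0,0.2],-0.3],[[0.8,-0.55,0],[0,0,0.2],-0.3],[[0.8,-0.55,0],[0,0,0.2],-0.3]]'
python3 -m pendant '[[[0.8,-0.55,0],[0,0,0],-0.3],[[0.6,-0.45,0],[0,0,0],-0.3],[[0.4,-0.3,0],[0,0,0],-0.3],[[0.12,-0.12,0],[0,0,0],-0.3],[[0,0,0],[0,0,0],-0.3],[[0,0,0],[0,0,0],-0.3],[[0,0,0],[0,0,0],-0.3],[[0,0,0],[0,0,0],-0.3],[[0,0,0],[0,0,0],-0.3],[[0,0,0],[0,0,0],-0.3]]'
python3 - <<'E'
from h import *
p=bot.camera_params("wrist");im=bot.capture("wrist");cv2.imwrite("pics/w6.png",im);np.save("w6.npy",im)
import pickle;pickle.dump(p,open("w6.p","wb"))
o=bot.get_obs();print(o['tool_pos'],o['tcp_rot'],o['grip_width'])
E
```

```text
time: 17.02
tool_pos: [539.6, 138.5, 213.5]
tcp_rot: [-3.141, 0.001, 0.089]
contact_force: [1.0, 0.5, -1.0]
grip_width: 46.5
finger_force: 30.0
time: 17.85
tool_pos: [596.3, 96.9, 214.0]
tcp_rot: [3.142, -0.0, 0.088]
contact_force: [0.6, 0.5, -1.3]
grip_width: 46.7
finger_force: 30.0
[596.43922365  96.79859677 214.00607137] [ 3.14152835e+00 -3.06547030e-04  8.73827727e-02] 46.36209253199522
```

View pics/w6.png

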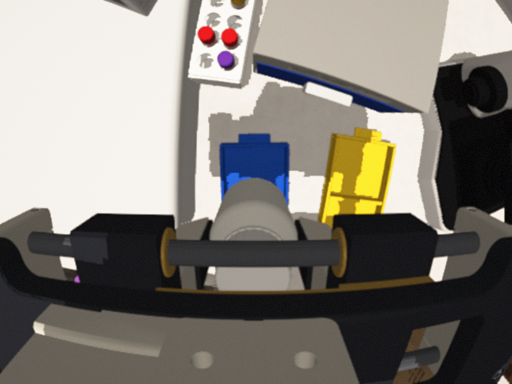

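The white bottle hangs over the far blue compartment (255,175), centred.

```bash
python3 -m pendant '[[[0,0,-0.7],[0,0,0],-0.3],[[0,0,-0.9],[0,0,0],-0.3],[[0,0,-0.9],[0,0,0],-0.3],[[0,0,-0.8],[0,0,0],-0.3],[[0,0,-0.6],[0,0,0],-0.3],[[0,0,-0.4],[0,0,0],-0.3],[[0,0,-0.3],[0,0,0],-0.3],[[0,0,-0.1],[0,0,0],-0.3],[[0,0,-0.05],[0,0,0],-0.3],[[0,0,0],[0,0,0],-0.3]]'
python3 -m pendant '[[[0,0,-0.03],[0,0,0],-0.3],[[0,0,0],[0,0,0],-0.3],[[0,0,0],[0,0,0],-0.3],[[0,0,0],[0,0,0],-0.3],[[0,0,0],[0,0,0],-0.3],[[0,0,0],[0,0,0],-0.3],[[0,0,0],[0,0,0],-0.3],[[0,0,0],[0,0,0],-0.3],[[0,0,0],[0,0,0],-0.3],[[0,0,0],[0,0,0],-0.3]]'
```

```text
time: 18.73
tool_pos: [597.0, 96.5, 71.7]
tcp_rot: [3.142, -0.001, 0.087]
contact_force: [0.1, -0.1, -0.5]
grip_width: 46.3
finger_force: 30.0
time: 19.57
tool_pos: [596.7, 96.4, 70.3]
tcp_rot: [3.141, 0.0, 0.087]
contact_force: [0.0, 0.4, -0.6]
grip_width: 46.5
finger_force: 30.0
```

```bash
python3 -m pendant '[[[0,0,-0.03],[0,0,0],-0.3],[[0,0,-0.02],[0,0,0],-0.3],[[0,0,0],[0,0,0],-0.3],[[0,0,0],[0,0,0],-0.3],[[0,0,0],[0,0,0],-0.3],[[0,0,0],[0,0,0],-0.3],[[0,0,0],[0,0,0],-0.3],[[0,0,0],[0,0,0],-0.3],[[0,0,0],[0,0,0],-0.3],[[0,0,0],[0,0,0],-0.3]]';python3 -m pendant '[[[0,0,-0.03],[0,0,0],-0.3],[[0,0,0],[0,0,0],-0.3],[[0,0,0],[0,0,0],-0.3],[[0,0,0],[0,0,0],-0.3],[[0,0,0],[0,0,0],-0.3],[[0,0,0],[0,0,0],-0.3],[[0,0,0],[0,0,0],-0.3],[[0,0,0],[0,0,0],-0.3],[[0,0,0],[0,0,0],-0.3],[[0,0,0],[0,0,0],-0.3]]'
```

```text
time: 20.4
tool_pos: [596.7, 96.4, 68.9]
tcp_rot: [3.141, -0.0, 0.087]
contact_force: [-0.3, 0.3, 0.2]
grip_width: 46.8
finger_force: 30.0
time: 21.23
tool_pos: [596.8, 96.4, 68.1]
tcp_rot: [3.141, -0.0, 0.087]
contact_force: [-0.3, 0.1, 3.5]
grip_width: 46.6
finger_force: 30.0
```

```bash
python3 -m pendant '[[[0,0,-0.02],[0,0,0],-0.3],[[0,0,0],[0,0,0],0.3],[[0,0,0],[0,0,0],0.3],[[0,0,0],[0,0,0],0.3],[[0,0,0.2],[0,0,0],0.3],[[0,0,0.6],[0,0,0],0.3],[[0,0,1],[0,0,0],0.3],[[0,0,1],[0,0,0],0.3],[[0,0,1],[0,0,0],0.3],[[0,0,1],[0,0,0],0.3]]'
python3 -m pendant '[[[-0.3,-0.5,0],[0,0,-0.5],1],[[-0.6,-1,0],[0,0,-0.5],1],[[-0.6,-1,0],[0,0,-0.5],1],[[-0.6,-1,0],[0,0,-0.5],1],[[-0.6,-1,0],[0,0,-0.5],1],[[-0.6,-1,0],[0,0,-0.5],1],[[-0.6,-1,0],[0,0,-0.5],1],[[-0.5,-1,0],[0,0,-0.5],1],[[-0.37,-0.8,0],[0,0,-0.5],1],[[0,0,0],[0,0,-0.4],1]]'
python3 - <<'E'
from h import *
p=bot.camera_params("wrist");im=bot.capture("wrist");cv2.imwrite("pics/w7.png",im);np.save("w7.npy",im)
o=bot.get_obs();print(o['tool_pos'],o['tcp_rot'],o['grip_width'])
for s,c,m in blobs(im,(100,130,60),(118,255,255),150): print(s.tolist(),c.round(1),on("wrist",*c,78,p)[:2].round(1))
for s,c,m in blobs(im,(50,100,40),(85,255,255),150): print(s.tolist(),c.round(1),on("wrist",*c,95,p)[:2].round(1))
E
```

```text
time: 22.07
tool_pos: [596.3, 96.4, 213.0]
tcp_rot: [3.142, 0.0, 0.087]
contact_force: [-0.4, 0.9, 1.0]
grip_width: 59.5
finger_force: 0.0
time: 22.9
tool_pos: [451.8, -156.2, 211.7]
tcp_rot: [3.14, -0.0, -0.508]
contact_force: [0.7, 1.1, 0.0]
grip_width: 91.8
finger_force: 0.0
[ 452.60023639 -154.6637202   211.73181311] [ 3.14118062e+00 -2.90109712e-04 -5.10330633e-01] 91.86615659528552
[0, 48, 61, 47, 209] [30.2 70.2] [692.3  -4.6]
[20, 138, 83, 75, 2264] [ 59.9 180. ] [563.1  24.6]
[232, 170, 32, 34, 841] [247.9 186.6] [ 454.8 -152.3]
[308, 99, 41, 38, 1221] [328.1 117.2] [ 478.4 -246.2]
```

View pics/w7.png

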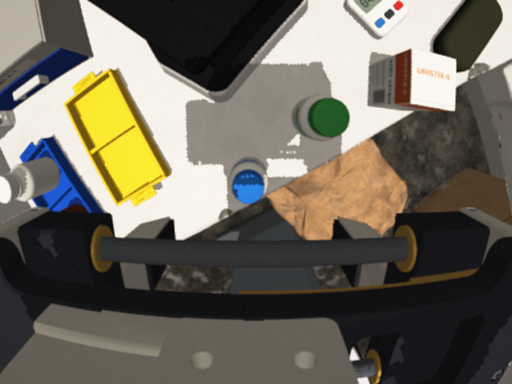

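The white bottle stands in the blue tray (35,180); the blue bottle (248,185) is between the jaws, the green one at (328,117) clear of the fingers.

```bash
python3 -m pendant '[[[0.05,0.07,-0.6],[0,0,0],1],[[0,0,-0.9],[0,0,0],1],[[0,0,-0.9],[0,0,0],1],[[0,0,-0.9],[0,0,0],1],[[0,0,-0.9],[0,0,0],1],[[0,0,-0.7],[0,0,0],1],[[0,0,-0.5],[0,0,0],1],[[0,0,-0.2],[0,0,0],0.5],[[0,0,0],[0,0,0],0],[[0,0,0],[0,0,0],-0.2]]'
python3 -m pendant '[[[0,0,0],[0,0,0],-0.4],[[0,0,0],[0,0,0],-0.4],[[0,0,0],[0,0,0],-0.4],[[0,0,0],[0,0,0],-0.4],[[0,0,0],[0,0,0],-0.4],[[0,0,0],[0,0,0],-0.4],[[0,0,0],[0,0,0],-0.4],[[0,0,0],[0,0,0],-0.4],[[0,0,0],[0,0,0],-0.4],[[0,0,0],[0,0,0],-0.4]]'
```

```text
time: 23.78
tool_pos: [455.5, -150.4, 43.8]
tcp_rot: [3.142, -0.0, -0.5]
contact_force: [0.6, -0.3, 0.3]
grip_width: 76.1
finger_force: 0.0
time: 24.62
tool_pos: [455.2, -150.7, 43.7]
tcp_rot: [3.141, -0.001, -0.501]
contact_force: [-0.9, -1.1, 5.5]
grip_width: 41.1
finger_force: 30.0
```

```bash
python3 -m pendant '[[[0,0,0.6],[0,0,0],-0.4],[[0,0,1],[0,0,0],-0.4],[[0,0,1],[0,0,0],-0.4],[[0,0,1],[0,0,0],-0.4],[[0,0,1],[0,0,0.3],-0.4],[[0,0.5,0.4],[0,0,0.7],-0.4],[[0.3,0.5,0],[0,0,1],-0.4],[[0.3,0.5,0],[0,0,1],-0.4],[[0.3,0.5,0],[0,0,1],-0.4],[[0.3,0.5,0],[0,0,1],-0.4]]'
python3 - <<'E'
from h import *
import pickle
p=pickle.load(open("w6.p","rb"))
for u,v in((258,65),(397,110)):
  for h in(0,40,80,120):print((u,v),h,on("wrist",u,v,h,p)[:2].round(0))
for h in(0,40,80,120):print(h,on("top",233,139,h)[:2].round(0),on("top",281,147,h)[:2].round(0))
for u,v in((415,112),(440,200),(437,60)):print(on("wrist",u,v,20,p)[:2].round(0))
im=np.load("top.npy");cv2.imwrite("pics/c4.png",cv2.resize(im[65:195,220:350],None,fx=4.5,fy=4.5,interpolation=cv2.INTER_CUBIC))
E
```

```text
time: 25.45
tool_pos: [491.2, -74.7, 193.1]
tcp_rot: [-3.141, 0.0, 0.104]
contact_force: [0.4, 0.6, -0.5]
grip_width: 41.0
finger_force: 30.0
(258, 65) 0 [725. 103.]
(258, 65) 40 [718. 103.]
(258, 65) 80 [711. 103.]
(258, 65) 120 [704. 103.]
(397, 110) 0 [695. -79.]
(397, 110) 40 [691. -58.]
(397, 110) 80 [687. -38.]
(397, 110) 120 [683. -17.]
0 [728. 106.] [698. -59.]
40 [718. 103.] [689. -56.]
80 [708. 101.] [680. -53.]
120 [698.  98.] [671. -50.]
[695. -94.]
[ 587. -158.]
[ 769. -123.]
```

View pics/c4.png

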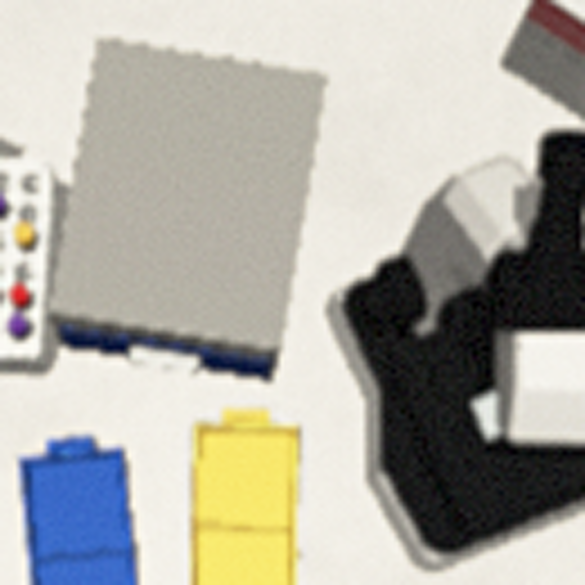

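The grey box's top corner lies at about z ≈ 45 mm, x ≈ 690, so the gripper clears it.

```bash
python3 -m pendant '[[[0.2,0.2,0],[0,0,1],-0.4],[[0.2,0.2,0],[0,0,1],-0.4],[[0.2,0.2,0],[0,0,1],-0.4],[[0.2,0.2,0],[0,0,1],-0.4],[[0.2,0.2,0],[0,0,1],-0.4],[[0.2,0.2,0],[0,0,1],-0.4],[[0.2,0.2,0],[0,0,1],-0.4],[[0.1,0.15,0],[0,0,1],-0.4],[[0,0,0],[0,0,1],-0.4],[[0,0,0],[0,0,1],-0.4]]'
python3 -m pendant '[[[0,0,0],[0,0,1],-0.4],[[0,0,0],[0,0,0.9],-0.4],[[0,0,0],[0,0,0],-0.4],[[0,0,0],[0,0,0],-0.4],[[0,0,0],[0,0,0],-0.4],[[0,0,0],[0,0,0],-0.4],[[0,0,0],[0,0,0],-0.4],[[0,0,0],[0,0,0],-0.4],[[0,0,0],[0,0,0],-0.4],[[0,0,0],[0,0,0],-0.4]]'
python3 - <<'E'
from h import *
p=bot.camera_params("wrist");im=bot.capture("wrist");cv2.imwrite("pics/w8.png",im);np.save("w8.npy",im)
import pickle;pickle.dump(p,open("w8.p","wb"))
o=bot.get_obs();print(o['tool_pos'],o['tcp_rot'],o['grip_width'])
E
```

```text
time: 26.28
tool_pos: [536.0, -28.6, 192.7]
tcp_rot: [-3.141, -0.0, 1.305]
contact_force: [0.0, -0.8, 0.1]
grip_width: 41.0
finger_force: 30.0
time: 27.12
tool_pos: [536.1, -29.0, 193.3]
tcp_rot: [3.142, -0.0, 1.526]
contact_force: [0.5, 0.2, -1.4]
grip_width: 41.1
finger_force: 30.0
[536.07514613 -29.02138881 193.36580524] [ 3.14146115e+00 -6.49395949e-06  1.52652606e+00] 40.980396639129395
```

View pics/w8.png

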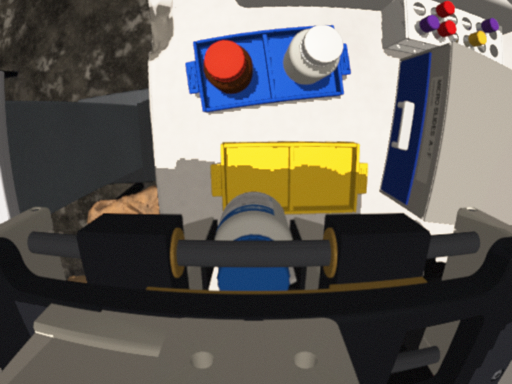

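Red and white stand upright in the blue tray; the blue bottle hangs over the yellow tray's near compartment (rim 221–359 at row 142).

```bash
python3 - <<'E'
from h import *
import pickle
p=pickle.load(open("w8.p","rb"))
g=lambda u,v:on("wrist",u,v,24,p)[:2]
a,b=g(221,141.5),g(359,142.5);d=b-a;L=np.linalg.norm(d);d/=L
print(L,np.degrees(np.arctan2(d[1],d[0])),(a+b)/2+39.5*np.array([d[1],-d[0]]),g(290,145))
E
python3 -m pendant '[[[0,0,-0.7],[0,0,0],-0.4],[[0,0,-0.9],[0,0,0],-0.4],[[0,0,-0.9],[0,0,0],-0.4],[[0,0,-0.8],[0,0,0],-0.4],[[0,0,-0.5],[0,0,0],-0.4],[[0,0,-0.2],[0,0,0],-0.4],[[0,0,0],[0,0,0],-0.4],[[0,0,0],[0,0,0],-0.4],[[0,0,0],[0,0,0],-0.4],[[0,0,0],[0,0,0],-0.4]]'
```

```text
148.47386899041834 -2.2235306747497363 [576.50445422 -28.82726438] [575.77415229   6.60624208]
time: 28.0
tool_pos: [536.9, -29.2, 74.6]
tcp_rot: [3.139, 0.0, 1.527]
contact_force: [-1.0, -0.6, -0.4]
grip_width: 40.9
finger_force: 30.0
```

```bash
python3 -m pendant '[[[0,0,-0.4],[0,0,0],-0.4],[[0,0,-0.25],[0,0,0],-0.4],[[0,0,-0.1],[0,0,0],-0.4],[[0,0,-0.05],[0,0,0],-0.4],[[0,0,0],[0,0,0],-0.4],[[0,0,0],[0,0,0],-0.4],[[0,0,0],[0,0,0],-0.4],[[0,0,0],[0,0,0],-0.4],[[0,0,0],[0,0,0],-0.4],[[0,0,0],[0,0,0],-0.4]]'
python3 -m pendant '[[[0,0,-0.03],[0,0,0],-0.4],[[0,0,0],[0,0,0],-0.4],[[0,0,0],[0,0,0],-0.4],[[0,0,0],[0,0,0],-0.4],[[0,0,0],[0,0,0],-0.4],[[0,0,0],[0,0,0],-0.4],[[0,0,0],[0,0,0],-0.4],[[0,0,0],[0,0,0],-0.4],[[0,0,0],[0,0,0],-0.4],[[0,0,0],[0,0,0],-0.4]]'
```

```text
time: 28.83
tool_pos: [536.2, -29.0, 49.5]
tcp_rot: [3.141, 0.0, 1.527]
contact_force: [-0.4, 0.3, -1.3]
grip_width: 40.9
finger_force: 30.0
time: 29.67
tool_pos: [536.1, -29.0, 48.4]
tcp_rot: [3.141, 0.0, 1.527]
contact_force: [-0.4, -0.4, -0.9]
grip_width: 40.6
finger_force: 30.0
```

```bash
python3 -m pendant '[[[0,0,-0.03],[0,0,0],-0.4],[[0,0,0],[0,0,0],-0.4],[[0,0,0],[0,0,0],-0.4],[[0,0,0],[0,0,0],-0.4],[[0,0,0],[0,0,0],-0.4],[[0,0,0],[0,0,0],-0.4],[[0,0,0],[0,0,0],-0.4],[[0,0,0],[0,0,0],-0.4],[[0,0,0],[0,0,0],-0.4],[[0,0,0],[0,0,0],-0.4]]'
```

```text
time: 30.5
tool_pos: [536.2, -29.1, 47.7]
tcp_rot: [3.141, 0.0, 1.527]
contact_force: [0.6, 0.2, 4.0]
grip_width: 41.0
finger_force: 30.0
```

```bash
python3 -m pendant '[[[0,0,-0.02],[0,0,0],-0.4],[[0,0,0],[0,0,0],0.2],[[0,0,0],[0,0,0],0.2],[[0,0,0],[0,0,0],0.2],[[0,0,0.2],[0,0,0],0.2],[[0,0,0.6],[0,0,0],0.2],[[0,0,1],[0,0,0],0.2],[[0,0,1],[0,0,0],0.2],[[0,0,1],[0,0,0],0.2],[[0,0,1],[0,0,0],0.2]]'
python3 -m pendant '[[[-0.9,0,0.3],[0,0,-0.8],1],[[-0.9,0,0.3],[0,0,-0.8],1],[[-0.9,-0.2,0.3],[0,0,-0.8],1],[[-0.9,-0.6,0.3],[0,0,-0.8],1],[[-0.9,-0.8,0.3],[0,0,-0.8],1],[[0,-1,0],[0,0,0],1],[[0,-1,0],[0,0,0],1],[[0,-1,0],[0,0,0],1],[[0,-1,0],[0,0,0],1],[[0,-1,0],[0,0,0],1]]'
python3 -m pendant '[[[0,-1,0],[0,0,0],1],[[0,-1,0],[0,0,0],1],[[0.2,-1,0],[0,0,0],1],[[0.5,-0.8,0],[0,0,0],1],[[0.6,-0.45,0],[0,0,0],1],[[0.5,0,0],[0,0,0],1],[[0.4,0,0],[0,0,0],1],[[0,0,0],[0,0,0],1],[[0,0,0],[0,0,0],1],[[0,0,0],[0,0,0],1]]'
python3 - <<'E'
from h import *
p=bot.camera_params("wrist");im=bot.capture("wrist");cv2.imwrite("pics/w9.png",im);np.save("w9.npy",im)
import pickle;pickle.dump(p,open("w9.p","wb"))
o=bot.get_obs();print(o['tool_pos'],o['tcp_rot'],o['grip_width'])
E
```

```text
time: 31.33
tool_pos: [535.7, -28.9, 192.5]
tcp_rot: [-3.141, -0.0, 1.527]
contact_force: [1.2, 0.2, -0.7]
grip_width: 55.1
finger_force: 0.0
time: 32.17
tool_pos: [400.7, -228.4, 236.4]
tcp_rot: [3.141, -0.0, 1.047]
contact_force: [0.7, -0.5, 0.5]
grip_width: 91.9
finger_force: 0.0
time: 33.0
tool_pos: [466.4, -354.2, 235.9]
tcp_rot: [-3.141, 0.0, 1.047]
contact_force: [-0.2, 0.1, 0.5]
grip_width: 91.7
finger_force: 0.0
[ 466.38619266 -354.26982342  236.11657863] [-3.14126547e+00  1.39615743e-04  1.04682286e+00] 91.89958585227282
```

View pics/w9.png

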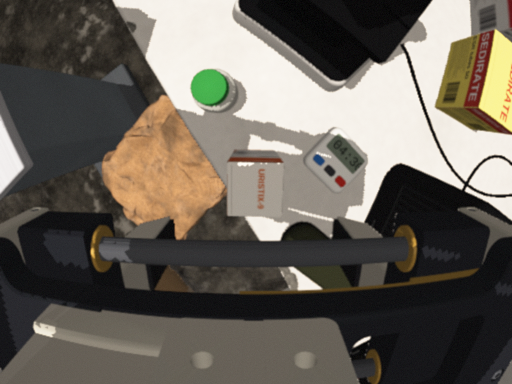

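```bash
python3 - <<'E'
from h import *
import pickle
p=pickle.load(open("w9.p","rb"));im=np.load("w9.npy")
P=np.array([on("wrist",u,v,110,p)[:2] for u,v in((229.5,162),(283,164),(283,217),(226,215))])
print(P.round(1).tolist(),P.mean(0).round(1),[np.degrees(np.arctan2(*(P[i]-P[i-1])[::-1])).round(1) for i in range(4)],[np.linalg.norm(P[i]-P[i-1]).round(1) for i in range(4)])
print("pouch edge",[on("wrist",u,v,30,p)[:2].round(0) for u,v in((285,228),(310,225),(330,240))])
cv2.imwrite("pics/c5.png",cv2.resize(im[140:240,200:330],None,fx=5.5,fy=5.5,interpolation=cv2.INTER_CUBIC))
E
```

```text
[[460.2, -321.0], [501.3, -346.9], [476.9, -391.4], [431.1, -362.6]] [ 467.4 -355.5] [np.float64(55.1), np.float64(-32.2), np.float64(-118.7), np.float64(147.8)] [np.float64(50.7), np.float64(48.6), np.float64(50.8), np.float64(54.1)]
pouch edge [array([ 466., -434.]), array([ 495., -447.]), array([ 508., -479.])]
```

View pics/c5.png

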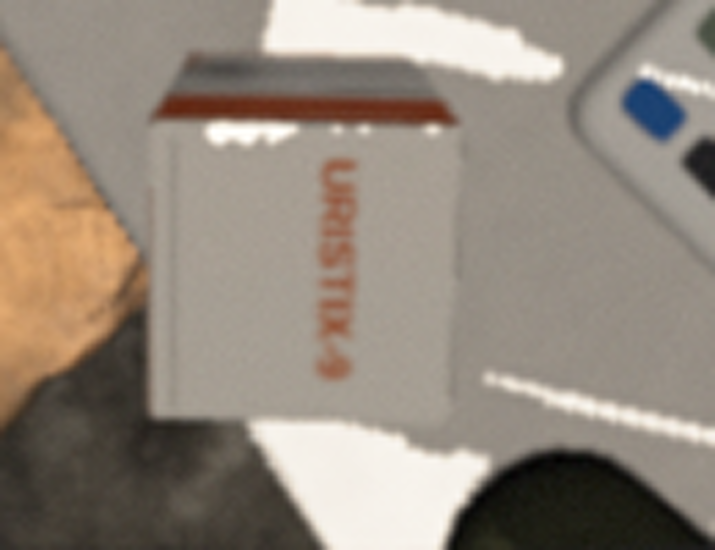

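The carton's top spans (228–283, 162–216), square to the jaws and centred; the pouch is clear.

```bash
python3 -m pendant '[[[0.03,-0.02,-0.6],[0,0,0],1],[[0,0,-0.9],[0,0,0],1],[[0,0,-0.9],[0,0,0],1],[[0,0,-0.9],[0,0,0],1],[[0,0,-0.8],[0,0,0],1],[[0,0,-0.6],[0,0,0],1],[[0,0,-0.33],[0,0,0],1],[[0,0,-0.1],[0,0,0],0.5],[[0,0,0],[0,0,0],0.2],[[0,0,0],[0,0,0],0]]'
python3 -m pendant '[[[0,0,0],[0,0,0],0],[[0,0,0],[0,0,0],-0.2],[[0,0,0],[0,0,0],-0.2],[[0,0,0],[0,0,0],-0.2],[[0,0,0],[0,0,0],-0.2],[[0,0,0],[0,0,0],-0.2],[[0,0,0],[0,0,0],-0.2],[[0,0,0],[0,0,0],-0.2],[[0,0,0],[0,0,0],-0.2],[[0,0,0],[0,0,0],-0.2]]'
```

```text
time: 33.88
tool_pos: [468.4, -355.7, 83.3]
tcp_rot: [3.14, 0.001, 1.047]
contact_force: [-0.1, 0.5, -0.5]
grip_width: 75.9
finger_force: 0.0
time: 34.72
tool_pos: [468.2, -355.3, 82.7]
tcp_rot: [3.141, 0.0, 1.047]
contact_force: [-1.0, -0.2, 5.8]
grip_width: 51.9
finger_force: 29.9
```

```bash
python3 -m pendant '[[[0,0,0.6],[0,0,0],-0.2],[[0,0,1],[0,0,0],-0.2],[[0,0,1],[0,0,0],-0.2],[[0,0,1],[0,0,0],-0.2],[[0,0,1],[0,0,0],-0.2],[[0,0,0.4],[0,0,0],-0.2],[[-0.57,0.3,0],[0,0,0],-0.2],[[-0.57,0.5,0],[0,0,0],-0.2],[[-0.57,0.8,0],[0,0,0],-0.2],[[-0.57,1,0],[0,0,0],-0.2]]'
python3 -m pendant '[[[0,1,0],[0,0,0],-0.2],[[0,1,0],[0,0,0],-0.2],[[0,1,0],[0,0,0],-0.2],[[0,1,0],[0,0,0],-0.2],[[0,1,0],[0,0,0],-0.2],[[0,1,0],[0,0,0],-0.2],[[0.8,1,0],[0,0,1],-0.2],[[0.8,0.8,0],[0,0,1],-0.2],[[0.8,0.43,0],[0,0,1],-0.2],[[0.8,0,0],[0,0,1],-0.2]]'
python3 -m pendant '[[[0.9,0,0],[0,0,0.04],-0.2],[[0.9,0,0],[0,0,0],-0.2],[[0.9,0,0],[0,0,0],-0.2],[[0.7,0,0],[0,0,0],-0.2],[[0.4,0,0],[0,0,0],-0.2],[[0.18,0,0],[0,0,0],-0.2],[[0,0,0],[0,0,0],-0.2],[[0,0,0],[0,0,0],-0.2],[[0,0,0],[0,0,0],-0.2],[[0,0,0],[0,0,0],-0.2]]'
python3 - <<'E'
from h import *
p=bot.camera_params("wrist");im=bot.capture("wrist");cv2.imwrite("pics/w10.png",im);np.save("w10.npy",im)
import pickle;pickle.dump(p,open("w10.p","wb"))
o=bot.get_obs();print(o['tool_pos'],o['tcp_rot'],o['grip_width'])
E
```

```text
time: 35.55
tool_pos: [398.6, -277.1, 231.4]
tcp_rot: [-3.141, 0.0, 1.045]
contact_force: [0.3, 0.8, -0.3]
grip_width: 52.2
finger_force: 29.8
time: 36.38
tool_pos: [496.2, -27.2, 232.0]
tcp_rot: [-3.141, -0.001, 1.536]
contact_force: [0.0, -1.1, -1.6]
grip_width: 52.1
finger_force: 29.8
time: 37.22
tool_pos: [614.3, -30.2, 232.4]
tcp_rot: [-3.142, 0.0, 1.531]
contact_force: [0.8, -0.1, -1.3]
grip_width: 52.0
finger_force: 29.8
[614.40784983 -30.23176229 232.43304493] [3.14134235e+00 5.20789993e-05 1.53148235e+00] 51.933174915911195
```

View pics/w10.png

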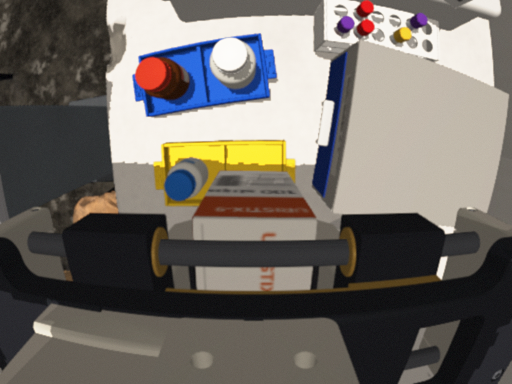

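Blue bottle stands in the near yellow compartment (186,178); the carton hangs squarely over the far one.

```bash
python3 -m pendant '[[[0,0,-0.7],[0,0,0],-0.2],[[0,0,-0.9],[0,0,0],-0.2],[[0,0,-0.9],[0,0,0],-0.2],[[0,0,-0.8],[0,0,0],-0.2],[[0,0,-0.6],[0,0,0],-0.2],[[0,0,-0.4],[0,0,0],-0.2],[[0,0,-0.3],[0,0,0],-0.2],[[0,0,-0.1],[0,0,0],-0.2],[[0,0,-0.05],[0,0,0],-0.2],[[0,0,0],[0,0,0],-0.2]]'
python3 -m pendant '[[[0,0,-0.03],[0,0,0],-0.2],[[0,0,0],[0,0,0],-0.2],[[0,0,0],[0,0,0],-0.2],[[0,0,0],[0,0,0],-0.2],[[0,0,0],[0,0,0],-0.2],[[0,0,0],[0,0,0],-0.2],[[0,0,0],[0,0,0],-0.2],[[0,0,0],[0,0,0],-0.2],[[0,0,0],[0,0,0],-0.2],[[0,0,0],[0,0,0],-0.2]]'
```

```text
time: 38.1
tool_pos: [615.3, -30.3, 90.2]
tcp_rot: [3.14, 0.0, 1.532]
contact_force: [0.6, 0.2, -0.4]
grip_width: 52.1
finger_force: 29.8
time: 38.93
tool_pos: [615.0, -30.2, 88.6]
tcp_rot: [3.142, 0.0, 1.532]
contact_force: [0.6, 0.4, 0.0]
grip_width: 52.1
finger_force: 29.8
```

```bash
python3 -m pendant '[[[0,0,-0.03],[0,0,0],-0.2],[[0,0,0],[0,0,0],-0.2],[[0,0,0],[0,0,0],-0.2],[[0,0,0],[0,0,0],-0.2],[[0,0,0],[0,0,0],-0.2],[[0,0,0],[0,0,0],-0.2],[[0,0,0],[0,0,0],-0.2],[[0,0,0],[0,0,0],-0.2],[[0,0,0],[0,0,0],-0.2],[[0,0,0],[0,0,0],-0.2]]'; python3 -m pendant '[[[0,0,-0.03],[0,0,0],-0.2],[[0,0,0],[0,0,0],-0.2],[[0,0,0],[0,0,0],-0.2],[[0,0,0],[0,0,0],-0.2],[[0,0,0],[0,0,0],-0.2],[[0,0,0],[0,0,0],-0.2],[[0,0,0],[0,0,0],-0.2],[[0,0,0],[0,0,0],-0.2],[[0,0,0],[0,0,0],-0.2],[[0,0,0],[0,0,0],-0.2]]'
```

```text
time: 39.77
tool_pos: [615.0, -30.2, 87.7]
tcp_rot: [3.142, -0.0, 1.532]
contact_force: [-0.8, -0.3, -2.6]
grip_width: 52.1
finger_force: 29.8
time: 40.6
tool_pos: [615.0, -30.3, 86.8]
tcp_rot: [3.142, 0.0, 1.532]
contact_force: [0.4, 0.6, -1.6]
grip_width: 51.7
finger_force: 29.8
```

```bash
python3 -m pendant '[[[0,0,-0.02],[0,0,0],-0.2],[[0,0,0],[0,0,0],-0.2],[[0,0,0],[0,0,0],-0.2],[[0,0,0],[0,0,0],-0.2],[[0,0,0],[0,0,0],-0.2],[[0,0,0],[0,0,0],-0.2],[[0,0,0],[0,0,0],-0.2],[[0,0,0],[0,0,0],-0.2],[[0,0,0],[0,0,0],-0.2],[[0,0,0],[0,0,0],-0.2]]'
```

```text
time: 41.43
tool_pos: [615.0, -30.2, 86.7]
tcp_rot: [3.141, 0.0, 1.532]
contact_force: [-2.7, -0.4, 5.3]
grip_width: 52.0
finger_force: 29.9
```

```bash
python3 -m pendant '[[[0,0,0],[0,0,0],0.3],[[0,0,0],[0,0,0],0.3],[[0,0,0],[0,0,0],0.3],[[0,0,0],[0,0,0],0.3],[[0,0,0.2],[0,0,0],0.3],[[0,0,0.6],[0,0,0],0.3],[[0,0,1],[0,0,0],0.3],[[0,0,1],[0,0,0],0.3],[[0,0,1],[0,0,0],0.3],[[0,0,1],[0,0,0],0.3]]'
python3 -m pendant '[[[-0.5,0,0.5],[0,0,0],0.3],[[-1,0,0.5],[0,0,0],0.3],[[-1,0,0.5],[0,0,0],0.3],[[-1,0,0.5],[0,0,0],0.3],[[-1,0,0.5],[0,0,0],0.3],[[-1,0,0.5],[0,0,0],0.3],[[-1,0,0],[0,0,0],0.3],[[-0.5,0,0],[0,0,0],0.3],[[0,0,0],[0,0,0],0.3],[[0,0,0],[0,0,0],0.3]]'
python3 - <<'E'
from h import *
a=np.load("top.npy");b=bot.capture("top");np.save("t2.npy",b)
o=bot.get_obs();print(o['time'],o['tool_pos'],o['grip_width'])
for n in("top","scene"):
    im=b if n=="top" else bot.capture("scene")
    for name,lo,hi,z in [("red",(0,150,80),(8,255,255),89),("blue",(100,130,60),(118,255,255),82),("green",(50,100,40),(85,255,255),95),("purple",(125,80,40),(160,255,255),66)]:
        for s,c,m in blobs(im,lo,hi,20): print(n,name,s.tolist(),c.round(1),on(n,*c,z)[:2].round(1))
    # whitish blobs standing inside the trays (project at their top heights)
    w=blobs(im,(0,0,120),(180,70,255),60)
    for s,c,m in w:
        if s[4]<900: 
            print(n,"white",s.tolist(),c.round(1),"z102",on(n,*c,102)[:2].round(1),"z114",on(n,*c,114)[:2].round(1))
E
```

```text
time: 42.27
tool_pos: [614.8, -30.2, 232.1]
tcp_rot: [3.141, 0.0, 1.532]
contact_force: [1.3, -0.4, -0.4]
grip_width: 59.7
finger_force: 0.0
time: 43.1
tool_pos: [405.0, -30.3, 321.1]
tcp_rot: [3.139, 0.0, 1.531]
contact_force: [0.4, 0.0, -0.1]
grip_width: 59.9
finger_force: 0.0
43.15 [405.57158931 -30.34830303 320.77379223] 59.540816592377745
top red [233, 193, 11, 12, 107] [238.1 198.4] [515.8  84.8]
top blue [234, 138, 14, 5, 26] [241.1 139.9] [704.1  74.6]
top blue [265, 143, 14, 5, 26] [271.8 145. ] [686.6 -23.6]
top blue [225, 163, 26, 50, 633] [238.2 189.1] [545.8  84.6]
top blue [271, 188, 8, 7, 50] [274.6 191.3] [537.7 -30.6]
top green [340, 205, 11, 10, 82] [344.8 209.7] [ 477.2 -247.6]
top purple [167, 217, 9, 9, 60] [171.1 221.2] [446.2 301. ]
top white [483, 98, 29, 26, 335] [499.6 109.6] z102 [ 787.7 -740.4] z114 [ 783.8 -731.8]
top white [228, 167, 16, 16, 187] [235.3 174.1] z102 [591.   92.5] z114 [589.3  91.8]
top white [252, 214, 20, 49, 476] [261.5 238.2] z102 [391.4  12.4] z114 [392.   12.6]
top white [317, 230, 21, 51, 486] [328.8 256.1] z102 [ 335.3 -192.9] z114
[... 1254 characters left out ...]
e [64, 19, 13, 32, 185] [69.7 34.5] z102 [ 752.5 -771.5] z114 [ 753.5 -756.5]
scene white [296, 40, 12, 14, 108] [301.1  47.3] z102 [ 127.4 -313.4] z114 [ 135.2 -303.2]
scene white [408, 65, 26, 22, 390] [421.2  74.7] z102 [-125.7  -16.1] z114 [-115.2   -9.1]
scene white [321, 75, 56, 39, 813] [348.2  95.8] z102 [120.1 -66.5] z114 [127.9 -59. ]
scene white [162, 119, 21, 12, 143] [173.  124.2] z102 [ 624.  -249.8] z114 [ 626.4 -240.3]
scene white [406, 126, 20, 27, 214] [414.2 140.9] z102 [ 59.8 168.8] z114 [ 68.3 173.7]
scene white [232, 171, 13, 10, 73] [238.8 176.7] z102 [549.6   9.5] z114 [552.9  16.2]
scene white [210, 189, 16, 14, 75] [215.8 196. ] z102 [633.2  29.8] z114 [635.5  36.3]
```

```bash
python3 - <<'E'
from h import *
b=np.load("t2.npy");p=bot.camera_params("top");f=192/np.tan(np.radians(p['fovy'])/2);T=np.array(p['camera_from_world'])
for z in(114,4):
    for dx,dy in((0,0),(22,22),(22,-22),(-22,22),(-22,-22)):
        q=T@[615+dx,-30+dy,z,1];u,v=f*q[0]/q[2]+p['cx'],f*q[1]/q[2]+p['cy'];print(z,dx,dy,round(u),round(v),b[round(v),round(u)])
E
```

```text
114 0 0 275 165 [227 239 245]
114 22 22 267 159 [150 180 192]
114 22 -22 282 158 [228 236 239]
114 -22 22 268 173 [226 235 237]
114 -22 -22 282 172 [241 247 249]
4 0 0 273 171 [237 244 246]
4 22 22 266 164 [112 196 222]
4 22 -22 279 164 [204 225 242]
4 -22 22 267 177 [102 121 129]
4 -22 -22 280 177 [ 97  98 102]
```

The carton's white top shows where it should be, upright in the far yellow compartment. All four items are placed and the green and purple bottles have not moved.

```bash
python3 -c "
from plant import bot
print(bot.close_job())"
```

```text
the job is handed in; nothing more can be done
None
```

The job is handed in at 43 s: red and white bottles are in the blue tray, the blue bottle and carton are in the yellow tray, and green and purple are unmoved; I viewed 16 pictures, over the limit of 14, so the final check was numeric.

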